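# Queue the slide boxes on the sloped rack and latch the empty transport case

### The job

Unload the slide boxes from the transport case into the empty middle lane of the sloped rack, the urgent red one first and then the blue one: lower each onto the lane near its top end and let it go there, so that it slides down by itself, the red to the front stop and the blue up against the red. Then get the empty case ready for the courier: swing its lid fully shut, flip the latch's wire bail over the keeper on the lid and push the lever down past centre until it lies clamped against the case. Do not drop or tip the boxes and leave everything else where it is.

Things in the scene. Friction and masses are not known exactly. Their poses are not given: they have to be found in the camera images.
- red_box: Urgent slide box with red lid on a white base, 84 (x) by 36 (y) by 42 mm high, about 85 g. Origin: centre of its underside, z up. Starts standing loose on the case's foam floor, long side about front to back, at least 25 mm clear on both sides.
- blue_box: Routine slide box with blue lid on a white base, 84 (x) by 36 (y) by 42 mm high, about 85 g. Origin: centre of its underside, z up. Starts standing loose on the case's foam floor, long side about front to back, at least 25 mm clear on both sides.
- lane: Middle lane, empty at the start, of the three-lane rack sloping 25 degrees down towards the robot's side. Origin: on the lane floor, centre line, at the foot, 40 mm above the table. x up the slope, y across, z square off the floor. A stop plate 22 mm high stands at x = 0. A box on the stop has its origin at x = 42 mm, one behind it at 126. The bare metal is slippery: boxes slide down on it.
- lane_top (a point): Top end of the middle lane's floor, on its centre line, 250 mm up the slope from the stop. The lane is 48 mm wide between white guide strips 4 mm thick and 8 mm high; the neighbouring lanes are centred 52 mm to either side. The rack is fixed.
- case: Dark blue transport case, fixed: 150 (x) by 210 (y) by 85 mm high without its lid, walls 5 mm, foam floor 12 mm above the table. Origin: centre of its underside. -x is its front, with the draw latch at the middle of the front face (x = -75 mm). A carrying handle sticks out 17 mm on its -y side.
- lid (a joint): Lid angle, rad: 0 shut; starts standing up at 1.45 to 1.7; stop at 1.9. A shell 150 mm front to back, 210 wide, 27 mm high: shut, its top is 112 mm above the table. Stiff hinge: it stays at any angle and takes 2 to 4 N near its front edge to move; it must be pushed all the way down.
- lid_hinge (a point): Middle of the lid's hinge axis, which runs along the case's y: case x = 75, z = 85 mm. Shut, the lid reaches from here 150 mm to the front and 27 mm up.
- lid_front (a point): Middle of the lid's upper front edge (when shut: case x = -75, y = 0, z = 112 mm).
- latch (a joint): Draw-latch lever angle, rad: 0 clamped, hanging down flat on the case's front; grows as it swings out and up; starts 1.75 to 1.9 (sticking out, a little upwards); stop at 1.95. It stays where it is left (some 0.5 N on its end moves it). With the bail hooked it stiffens below about 1.0, passes dead centre near 0.4 and then pulls itself shut; about 3 N on its end is enough.
- latch_pivot (a point): Lever's pivot (axis along the case's y): case x = -87, y = 0, z = 66 mm, 12 mm off the front face. Steel lever 20 mm wide, red end 28 mm wide, reaching 54 mm from the pivot; its outer face (the upper one while it sticks out) lies 5 to 7 mm off the line from pivot to end.
- latch_tip (a point): Point on the outer face of the lever's red end (upper face while it sticks out), 50 mm from the lever's pivot.
- bail (a joint): Wire bail's angle on the lever, rad: 0 resting on its stop 40 degrees off the handle, so at the start it stands up leaning 31 to 40 degrees outwards from the case; grows as it swings up and over to the lid. It swings freely: pushed past upright it falls by itself against the lid's front.
- bail_bar (a point): Middle of the bail's cross bar (41 mm long over all, along the case's y, 4.5 mm thick). The bail is a U of wire, 43.5 mm from its pivot to this bar, springy lengthwise (12 N per mm); its pivot rides on the lever 15 mm from the lever's pivot, at the start 27 mm out from the case's front at about the pivot's height.
- keeper (a point): Seat of the bar in the keeper: a steel hook on the lid's front, 24 mm wide, open upwards, a ledge with an outer lip. Seat 6.5 mm off the lid's face, 96 mm above the table with the lid shut; lip 9 to 12 mm off the face, its top 2.3 mm above the seat. Lid's axes: x to the hinge, z off the lid's top. With lid shut and lever as at the start, the bar swings over the lip with 4 mm or more to spare.
- queue_a: bystander: slide box with a grey lid, same size, waiting at the foot of the lane at y = -52 mm. Leave it alone.
- queue_b: bystander: slide box with a grey lid, same size, waiting at the foot of the lane at y = +52 mm. Leave it alone.
- oil_bottle: bystander: small amber oil bottle, 30 mm across, 68 mm high, between case and rack on the robot's side. Origin under its centre.
- stain_bottle: bystander: amber bottle, 52 mm across, 115 mm high, to the left. Origin under its centre.
- dish: bystander: culture dish, 90 mm across, 15 mm high. Origin under its centre.
- tally: bystander: steel hand tally counter, about 50 mm, 58 mm high. Origin under its front.
- vial: bystander: glass vial with a green cap, 28 mm across, 50 mm high. Origin under its centre.
- beaker: bystander: clear beaker, 72 mm across, 90 mm high. Origin under its centre.
Not all that is in view belongs to the job. What is shaped like the blue_box but yellow is not meant.

How it is judged:
By the outcome, as a careful person would: the job done as asked, in the order asked, and still so for the second after the job is handed in, with the robot touching nothing.
It also fails if it takes over 64 s, if anything falls off the work surface, if the arm or the gripper's body presses on something with over 40 N, if the wrist force passes 120 N, or if a joint passes its speed limit or range.

### The arm

A 6-joint arm with a two-finger parallel gripper is mounted at the origin on the work surface. World frame = base frame: x ahead of the robot, y to its left, z up, the work surface at z = 0. Lengths are in mm, angles in rad, forces in N, time in s.
With the tool pointing down it reaches from about 350 to 875 mm from the base axis. Payload 4.2 kg.
Tool frame: the origin (TCP) lies at the centre of the arm's flange, where the gripper is bolted on; the fingertips stand 182 mm ahead of it and the grasp point (between the pads) lies 164 mm ahead of it (robot.grip_depth is the distance from the TCP to the grasp point, in mm); x points along the fingers, y is the direction in which the jaws open and shut, and the axes are right-handed (so a half turn about x gives the same grasp; the last joint's range is limited). The gripper opens to 87 mm and grips with 3 to 60 N. Pads are 19 mm wide; open, the fingers measure 117 mm over their backs; the gripper's body (75 mm by 190 mm) begins 51 mm behind the grasp point.
Start: joints at [1.45, 0.385, 0.008, 0, -1.194, -0.259], TCP at [231.676, 580.453, 404.75] pointing down, gripper open.
Joint ranges: [-3.14, 3.14], [-1.21, 2.06], [-1.07, 1.41], [-3.16, 2.05], [-2.99, -0.16], [-3.1, 3.1]. Speed limits (rad/s): [2.79, 2.79, 3.14, 3.14, 3.14, 3.14].

### API

Orientations are given as a rotation vector (axis times angle).
In Python, from station import robot gives the robot as it stands.
- The arm moves only by the tool servo_tool, never from a script. Its argument "series" is text: rows parted by semicolons, each of 7 numbers parted by spaces: the shift along the tool's x, y, z in units of 50 mm (1.0 is 50 mm), then the turn, a rotation vector about the tool's x, y, z in rad, then the opening in per cent of the stroke, from 0 (shut) to 100 (fully open). In form: x y z ax ay az grip; .... A call has 1 to 20 rows; each row shifts and turns the commanded pose from where the row before left it, along the tool's axes as they then stand; what a row does not reach is not made up. A row lasts 1/8 s, in which the tool goes at most 62.5 mm and 10.7 degrees, less where a joint would pass 70% of its speed; a pose out of reach is approached as far as the arm can. A call is refused whole if a number of a shift passes 1 or a number of a turn 0.188, either way. A call with a gripper value outside its range is refused whole. The fingers move at their own pace and stop on an object; "force" is the grip in N (left out, the last holds). Time passes only in rows, so rows that do not move let the fingers close. It gives the time, the measured TCP pose, the force and the opening at its end, in the units of the state.
- robot.sense(): the state, without advancing time (a new reading comes with each control period).
- robot.camera(name): name is "side" or "top"; returns the picture (384x512x3 uint8, blue, green, red); there is no depth.
- robot.camera_info(name): a dict with "fx", "fy", "cx", "cy" (pixels), "dist_coeffs" ([k1, k2, p1, p2, k3] as OpenCV has them; the pictures are not rectified), "world_from_camera" (4x4, takes a point from camera to world coordinates). Camera axes: x right, y down, z forward; pixel columns grow to the right and rows downward; lengths in mm; the calibration is good to about 2 mm. A picture is of the moment at which its call begins. camera_info takes no time and is no camera call.
- robot.close_job(): hands the job in, once; it reports no verdict.
The state is a dict: "time": time; "joint_positions": joint angles; "joint_vel": joint speeds; "effort": joint torques, N m; "tool_pos": TCP position; "tcp_rot": TCP orientation; "force": force on the tool from outside, world axes, zero at the start; "torque": the same for the moment, N m; "finger_gap": opening from 0.0 (shut) to 1.0 (fully open).
Only numpy, scipy, OpenCV 4.12 (cv2) and the standard library are available. Lean on these libraries where they do the work, as an engineer would, in place of code of your own. Each camera call takes 0.05 s, during which the arm holds its last target. There are 200 camera calls.

## Working session

There is one attempt and no reset: what is moved stays moved. The work goes in short steps, Python scripts to look and compute and a tool call to move; the robot and the scene stay as the last step left them, time stands still between calls to the robot, and variables do not carry over. Pictures are saved under pics/ and viewed, about 8 in all and at most 12, crops included, and the job is handed in when it is done.

Besides the shell and the picture viewer there is one more tool, called after "Emit:" as name(argument=value, ...), one argument or row to a line, values as JSON. servo_tool: Moves the arm, as the interface text tells. Its arguments: {"type":"object","properties":{"series":{"type":"string"},"force":{"type":"number"}},"required":["series"]}

```bash
ls; mkdir -p pics; cat > h.py <<'E'
import numpy as np, cv2
from station import robot
from scipy.spatial.transform import Rotation as R
def cam(n):
    i=robot.camera_info(n); K=np.array([[i['fx'],0,i['cx']],[0,i['fy'],i['cy']],[0,0,1.]])
    return K,np.array(i['dist_coeffs'],float),np.array(i['world_from_camera'],float)
def ray(n,uv):
    K,d,T=cam(n); p=cv2.undistortPoints(np.array([[uv]],float),K,d)[0,0]
    return T[:3,3],T[:3,:3]@np.array([p[0],p[1],1])
def onz(n,uv,z):
    o,r=ray(n,uv); return o+r*(z-o[2])/r[2]
def proj(n,P):
    K,d,T=cam(n); W=np.linalg.inv(T)
    return cv2.projectPoints(np.atleast_2d(np.array(P,float)),cv2.Rodrigues(W[:3,:3])[0],W[:3,3],K,d)[0][:,0]
E
python3 - <<'E'
from h import *
for n in('side','top'):
    im=robot.camera(n); cv2.imwrite(f'pics/{n}0.png',im)
    print(n,cam(n)[2].round(2).tolist(),cam(n)[0][0,0])
a=cv2.imread('pics/top0.png');cv2.imwrite('pics/top0b.png',cv2.resize(a,(800,600),interpolation=cv2.INTER_CUBIC))
a=cv2.imread('pics/side0.png');cv2.imwrite('pics/side0b.png',cv2.resize(a,(800,600),interpolation=cv2.INTER_CUBIC))
s=robot.sense();print(s)
E
```

```text
pics
side [[1.0, -0.0, 0.04, 493.3], [-0.03, -0.56, 0.83, -1044.95], [0.02, -0.83, -0.56, 815.63], [0.0, 0.0, 0.0, 1.0]] 367.8653494087101
top [[0.02, -1.0, 0.07, 457.1], [-1.0, -0.02, -0.01, -2.08], [0.01, -0.07, -1.0, 1674.73], [0.0, 0.0, 0.0, 1.0]] 495.27895309695646
{'time': 0.1, 'joint_positions': array([ 1.44962837e+00,  3.85505745e-01,  6.78219836e-03, -4.66236182e-04,
       -1.19399346e+00, -2.58607721e-01]), 'joint_vel': array([-0.00041587, -0.00180942,  0.00417678,  0.00273135, -0.00103847,
        0.00127991]), 'effort': array([-4.84754109e-04, -3.91691065e+01,  1.87934786e+01,  4.23196614e+00,
        1.34064595e-02, -7.68697942e-05]), 'tool_pos': array([231.5888686 , 580.32435259, 403.75596219]), 'tcp_rot': array([-2.01399048,  0.38933063,  2.01460678]), 'force': array([ 0.45448438, -0.30392133,  0.58967616]), 'torque': array([-0.02248476, -0.03328342, -0.05291052]), 'finger_gap': 0.9966237654439606}
```

View pics/top0b.png

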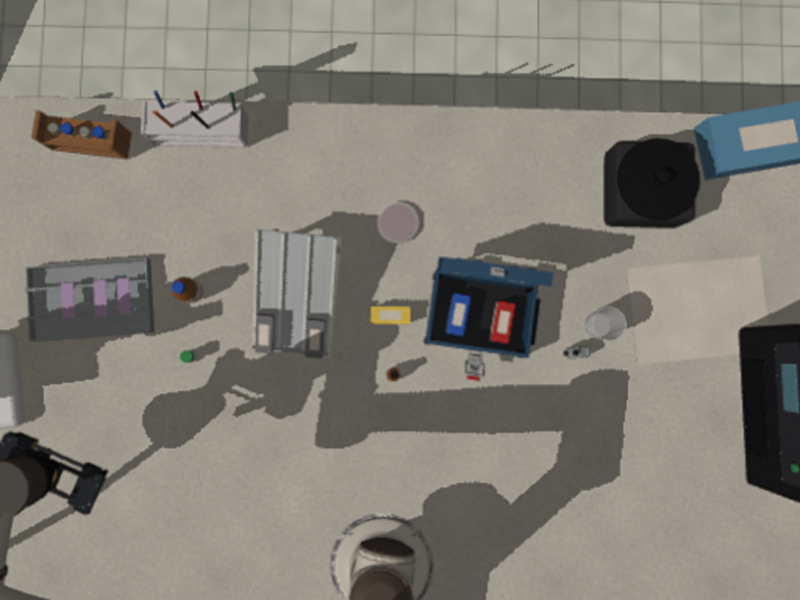

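View pics/side0b.png

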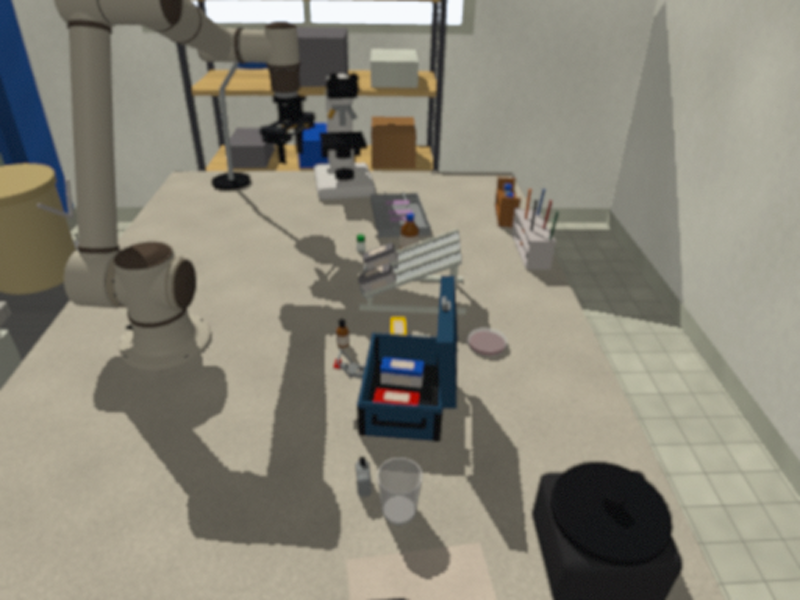

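The top view shows the case at (480,310), red box (503,321), blue box (458,314) inside it, the latch at (474,368), and the rack at (297,295) of the 800-wide picture. The yellow box at (390,315) is outside the case and isn't meant. Next I'll look at enlarged crops.

```bash
python3 - <<'E'
import cv2
a=cv2.imread('pics/top0.png')[140:250,265:365];b=cv2.imread('pics/top0.png')[140:250,155:225]
a=cv2.resize(a,None,fx=4.6,fy=4.6,interpolation=cv2.INTER_CUBIC);b=cv2.resize(b,None,fx=4.6,fy=4.6,interpolation=cv2.INTER_CUBIC)
cv2.imwrite('pics/c1.png',cv2.hconcat([b,a]))
a=cv2.imread('pics/side0.png')[140:285,205:315]
cv2.imwrite('pics/c2.png',cv2.resize(a,None,fx=4.1,fy=4.1,interpolation=cv2.INTER_CUBIC))
E
```

```text
(no output)
```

View pics/c1.png

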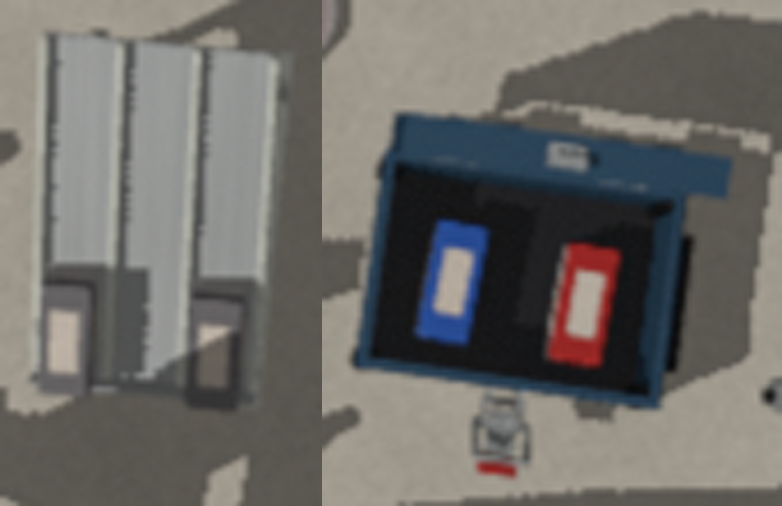

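View pics/c2.png

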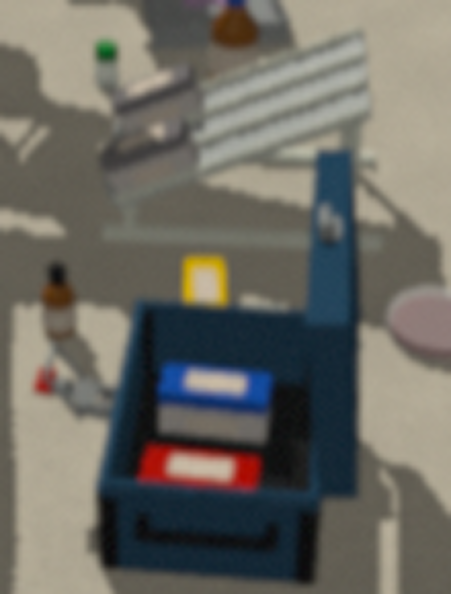

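```bash
cat >> h.py <<'E'
def c1(u,v):
    if u>322: return ((u-322+.5)/4.6-.5+265,(v+.5)/4.6-.5+140)
    return ((u+.5)/4.6-.5+155,(v+.5)/4.6-.5+140)
def c2(u,v): return ((u+.5)/4.1-.5+205,(v+.5)/4.1-.5+140)
def tri(a,b):
    (o,r),(p,q)=a,b; A=np.stack([r,-q],1); s=np.linalg.lstsq(A,p-o,rcond=None)[0]
    return (o+r*s[0]+p+q*s[1])/2,np.linalg.norm(o+r*s[0]-p-q*s[1])
E
python3 - <<'E'
from h import *
f=lambda n,u,v,z:onz(n,(c1 if n=='top' else c2)(u,v),z).round(1)
for nm,z,pts in [('case top',85,[(358,363),(658,405),(683,198),(388,158)]),('blue',54,[(436,220),(489,226),(471,343),(415,338)]),('red',54,[(566,243),(621,249),(602,367),(548,360)])]:
    q=np.array([f('top',*p,z) for p in pts]); print(nm,q.tolist(),q.mean(0), 'yaw',np.degrees(np.arctan2(*( (q[0]+q[1]-q[2]-q[3])[[1,0]]))))
for nm,z,pts in [('case side',85,[(100,488),(320,493),(137,303)]),('blue s',54,[(162,364),(272,370),(268,408),(157,404)]),('red s',54,[(145,446),(262,452)])]:
    print(nm,[f('side',*p,z).tolist() for p in pts])
print('rack top: strips at top end',[f('top',*p,145.7+8).tolist() for p in[(46,35),(124,42),(200,48),(276,56)]])
print('grey lids',[f('top',*p,59+38).tolist() for p in[(42,283),(95,285),(88,390),(40,388)]],[f('top',*p,59+38).tolist() for p in[(190,297),(246,297),(240,407),(187,404)]])
print('strips low',[f('top',*p,40+8+100*.4226).tolist() for p in[(117,260),(190,270)]])
print('lid keeper tri',tri(ray('top',c1(568,155)),ray('side',c2(330,222))))
print('latch tip red tri',tri(ray('top',c1(497,468)),ray('side',c2(46,382))))
print('bail ends at z~95',f('top',474,455,95),f('top',528,460,95))
E
```

```text
case top [[475.0, -80.7, 85.0], [450.1, -290.7, 85.0], [595.4, -306.9, 85.0], [619.0, -99.1, 85.0]] [ 534.875 -194.35    85.   ] yaw 173.1798753001989
blue [[578.4, -136.1, 54.0], [575.0, -174.0, 54.0], [491.2, -162.4, 54.0], [493.9, -122.5, 54.0]] [ 534.625 -148.75    54.   ] yaw -8.515782404350066
red [[564.0, -229.3, 54.0], [560.6, -268.7, 54.0], [476.1, -256.1, 54.0], [480.3, -217.5, 54.0]] [ 520.25 -242.9    54.  ] yaw -8.254057083997452
case side [[450.8, -295.0, 85.0], [600.9, -301.9, 85.0], [473.7, -87.0, 85.0]]
blue s [[493.4, -125.7, 54.0], [579.7, -134.0, 54.0], [573.9, -178.8, 54.0], [489.5, -173.2, 54.0]]
red s [[480.7, -219.8, 54.0], [566.5, -227.4, 54.0]]
rack top: strips at top end [[687.2, 260.4, 153.7], [683.6, 207.8, 153.7], [680.7, 156.6, 153.7], [676.4, 105.4, 153.7]]
grey lids [[522.7, 267.2, 97.0], [522.1, 230.4, 97.0], [449.5, 233.0, 97.0], [450.1, 266.2, 97.0]] [[515.2, 164.4, 97.0], [516.1, 125.7, 97.0], [440.0, 127.8, 97.0], [441.3, 164.4, 97.0]]
strips low [[540.1, 216.7, 90.3], [534.3, 165.7, 90.3]]
lid keeper tri (array([ 607.51724411, -203.50500208,  241.84850392]), np.float64(0.07157402023308737))
latch tip red tri (array([ 405.3896562 , -179.13604168,   81.58888224]), np.float64(2.8667527400278328))
bail ends at z~95 [ 413.  -161.7   95. ] [ 410.4 -199.1   95. ]
```

The crops show the blue lid corners at (436,220)–(471,343), the red at (566,243)–(602,367), the latch end at (497,468) and the middle lane between strips at x = 124 and 200. I'll check my fitted poses by overlaying them on both views.

```bash
cat >> h.py <<'E'
cy=np.radians(-6.8); Rc=R.from_euler('z',cy).as_matrix(); C0=np.array([537,-195.,0])
ly=np.radians(-3.9); Rl=R.from_euler('z',ly).as_matrix()@R.from_euler('y',-25,degrees=True).as_matrix(); L0=np.array([460.5,198.5,40])
RED=np.array([520.5,-243.9,12]); BLU=np.array([534.6,-150,12]); by=np.radians(-8.3)
case=lambda *p: C0+Rc@np.array(p,float)
lane=lambda *p: L0+Rl@np.array(p,float)
def goto(T,Rt=None):   # print turn then shift (tool units) from measured pose
    s=robot.sense(); p=s['tool_pos']; A=R.from_rotvec(s['tcp_rot'])
    B=A if Rt is None else R.from_matrix(Rt)
    print('t',round(s['time'],2),'pos',p.round(1),'turn',(A.inv()*B).as_rotvec().round(3),'shift',(B.inv().apply(np.array(T)-p)/50).round(3))
E
python3 - <<'E'
from h import *
s=robot.sense();print(R.from_rotvec(s['tcp_rot']).as_matrix().round(3))
Rb=R.from_euler('z',by).as_matrix()
ov=[]
rect=lambda f,x,y,z:[f(-x,-y,z),f(x,-y,z),f(x,y,z),f(-x,y,z),f(-x,-y,z)]
L=[rect(case,75,105,85)]+[[b+Rb@np.array([i*42,j*18,42]) for i,j in((-1,-1),(1,-1),(1,1),(-1,1),(-1,-1))] for b in(RED,BLU)]
L+=[[lane(0,k,8),lane(250,k,8)] for k in(-78,-26,26,78)]+[[lane(250,-78,8),lane(250,78,8)]]
L+=[[lane(84*i,y0+18*j,42) for i,j in((0,-1),(1,-1),(1,1),(0,1),(0,-1))] for y0 in(-52,52)]
L+=[[case(-87,0,66),case(-87-52,0,77)]]
for n,(r0,r1,q0,q1),k in(('top',(140,250,155,365),3.8),('side',(140,285,205,315),4.1)):
    a=cv2.resize(cv2.imread(f'pics/{n}0.png')[r0:r1,q0:q1],None,fx=k,fy=k,interpolation=cv2.INTER_CUBIC)
    for l in L:
        q=((proj(n,l)-[q0,r0]+.5)*k-.5)
        cv2.polylines(a,[q.round().astype(np.int32)],False,(0,255,0),1,cv2.LINE_AA)
    ov.append(a)
ov[1]=ov[1][:418*2]; 
h=480; 
a=cv2.resize(ov[0],None,fx=.62,fy=.62); b=ov[1]
o=np.zeros((600,800,3),np.uint8); a=cv2.resize(ov[0],(480,251)); 
cv2.imwrite('pics/ov_top.png',ov[0]); cv2.imwrite('pics/ov_side.png',ov[1])
E
```

```text
[[-0.001 -0.371 -0.929]
 [-0.002 -0.929  0.371]
 [-1.     0.002 -0.   ]]
```

View pics/ov_top.png

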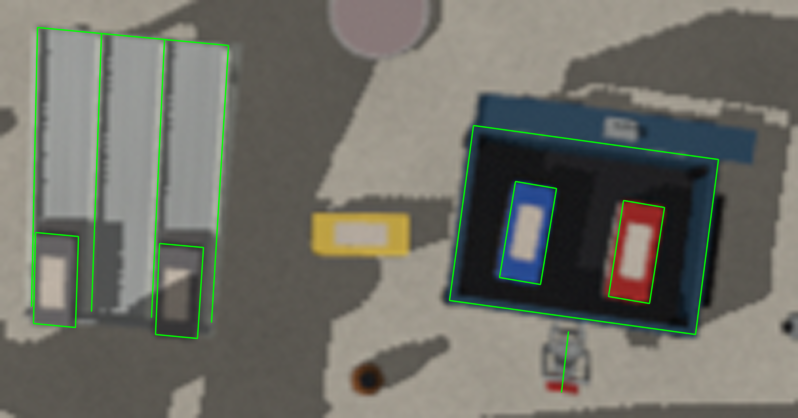

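View pics/ov_side.png

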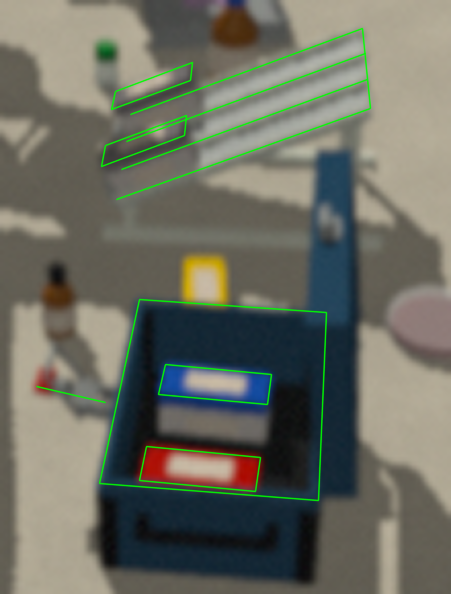

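Overlay agrees with both views to about 2 mm: red at (636,252) and blue at (527,232) in the top crop, with the lane lines on the strips. Red is the red-lidded box in the case, blue the blue-lidded one in the case; the yellow one at (360,234) is outside. Moving now.

```bash
cat >> h.py <<'E'
def tool(F): return np.stack([-F[:,2],-F[:,1],-F[:,0]],1)
Tb=tool(R.from_euler('z',by).as_matrix()); Tl=tool(Rl); Tc=tool(Rc)
E
python3 - <<'E'
from h import *
goto(RED+[0,0,330],Tb); goto(lane(190,0,194),Tl); goto(lane(190,0,260),Tl)
E
```

```text
t 0.1 pos [231.6 580.3 403.8] turn [-0.235  0.    -0.002] shift [ 1.235 15.478 -8.097]
t 0.1 pos [231.6 580.3 403.8] turn [-0.306  0.433 -0.07 ] shift [ 4.863  7.307 -5.336]
t 0.1 pos [231.6 580.3 403.8] turn [-0.306  0.433 -0.07 ] shift [ 3.543  7.307 -5.336]
```

Emit:
servo_tool(
  series="0 0 0 -0.117 0 0 60;0 0 0 -0.118 0 0 60;0.07 0.86 -0.45 0 0 0 60;0.07 0.86 -0.45 0 0 0 60;0.07 0.86 -0.45 0 0 0 60;0.07 0.86 -0.45 0 0 0 60;0.07 0.86 -0.45 0 0 0 60;0.07 0.86 -0.45 0 0 0 60;0.07 0.86 -0.45 0 0 0 60;0.07 0.86 -0.45 0 0 0 60;0.07 0.86 -0.45 0 0 0 60;0.07 0.86 -0.45 0 0 0 60;0.07 0.86 -0.45 0 0 0 60;0.07 0.86 -0.45 0 0 0 60;0.07 0.86 -0.45 0 0 0 60;0.07 0.86 -0.45 0 0 0 60;0.07 0.86 -0.45 0 0 0 60;0.07 0.86 -0.45 0 0 0 60;0.07 0.86 -0.45 0 0 0 60;0.07 0.86 -0.45 0 0 0 60",
  force=12,
)

```text
time: 2.6
tool_pos: [521.0, -245.5, 341.2]
tcp_rot: [-2.145, 0.156, 2.147]
force: [0.3, -0.1, 0.1]
finger_gap: 0.598
```

```bash
python3 - <<'E'
from h import *
goto(RED+[0,0,195],Tb); print(robot.sense()['finger_gap'],robot.sense()['joint_positions'].round(2))
E
```

```text
t 2.6 pos [ 521.  -245.5  341.2] turn [-0.     0.001  0.   ] shift [ 2.684 -0.03   0.015]
0.5983753766461726 [-0.16  0.36 -0.21 -0.   -1.01  1.59]
```

Emit:
servo_tool(
  series="0.7 -0.03 0.015 0 0 0 60;0.7 0 0 0 0 0 60;0.6 0 0 0 0 0 60;0.4 0 0 0 0 0 60;0.28 0 0 0 0 0 60;0 0 0 0 0 0 60;0 0 0 0 0 0 36;0 0 0 0 0 0 36;0 0 0 0 0 0 36;0 0 0 0 0 0 36",
  force=12,
)

```text
time: 3.85
tool_pos: [520.6, -242.4, 208.7]
tcp_rot: [-2.148, 0.156, 2.145]
force: [-1.4, -1.1, 4.2]
finger_gap: 0.412
```

Emit:
servo_tool(
  series="0 0 0 0 0 0 20;0 0 0 0 0 0 20;-0.2 0 0 0 0 0 20;-0.5 0 0 0 0 0 20;-0.8 0 0 0 0 0 20;-1 0 0 0 0 0 20;-1 0 0 0 0 0 20",
  force=15,
)

```text
time: 4.72
tool_pos: [519.7, -242.1, 384.1]
tcp_rot: [-2.145, 0.155, 2.147]
force: [0.6, -1.0, -1.9]
finger_gap: 0.415
```

```bash
python3 - <<'E'
from h import *
s=robot.sense();print(s['finger_gap'],s['force'])
goto(lane(190,0,270),Tl); goto(lane(190,0,196.7))
E
```

```text
0.41527212370390426 [ 0.64241272 -0.97629793 -1.88257113]
t 4.72 pos [ 519.7 -242.1  384.1] turn [-0.076  0.437 -0.016] shift [ 0.084 -8.712  0.723]
t 4.72 pos [ 519.7 -242.1  384.1] turn [0. 0. 0.] shift [ 1.715 -8.685  0.667]
```

Emit:
servo_tool(
  series="0 -0.5 0 0 0 0 20;0 -0.95 0 0 0 0 20;0 -0.95 0 0 0 0 20;0 -0.95 0 0 0 0 20;0 -0.95 0 0 0 0 20;0 -0.6 0 -0.025 0.146 -0.005 20;0 -0.6 0 -0.025 0.146 -0.005 20;0 -0.6 0 -0.026 0.145 -0.006 20;0 -0.9 0 0 0 0 20;0 -0.8 0 0 0 0 20",
)

```text
time: 5.98
tool_pos: [567.0, 145.5, 382.6]
tcp_rot: [-2.619, 0.09, 1.669]
force: [0.7, -0.1, -0.0]
finger_gap: 0.414
```

```bash
python3 - <<'E'
from h import *
goto(lane(190,0,225),Tl); goto(lane(190,0,196.7),Tl)
E
```

```text
t 5.97 pos [567.  145.5 382.6] turn [ 0.001  0.    -0.002] shift [ 0.781 -0.912  1.086]
t 5.97 pos [567.  145.5 382.6] turn [ 0.001  0.    -0.002] shift [ 1.347 -0.912  1.086]
```

Emit:
servo_tool(
  series="0.1 -0.45 0.55 0 0 0 20;0.3 -0.46 0.54 0 0 0 20;0.38 0 0 0 0 0 20;0 0 0 0 0 0 20;0 0 0 0 0 0 20",
)

```text
time: 6.6
tool_pos: [538.2, 192.0, 325.1]
tcp_rot: [-2.619, 0.09, 1.666]
force: [-0.6, 1.0, -0.0]
finger_gap: 0.413
```

```bash
python3 - <<'E'
from h import *
goto(lane(190,0,196.7),Tl)
a=robot.camera('top')[130:250,150:230]; b=robot.camera('side')[130:250,205:325]
Rb=Rl
o=[]
for n,(r0,q0),im in(('top',(130,150),a),('side',(130,205),b)):
    im=cv2.resize(im,None,fx=4,fy=4,interpolation=cv2.INTER_CUBIC)
    o.append(im)
cv2.imwrite('pics/r1.png',cv2.hconcat(o))
E
```

```text
t 6.6 pos [538.2 192.  325.1] turn [ 0.    -0.002 -0.001] shift [ 0.575 -0.024  0.023]
```

View pics/r1.png

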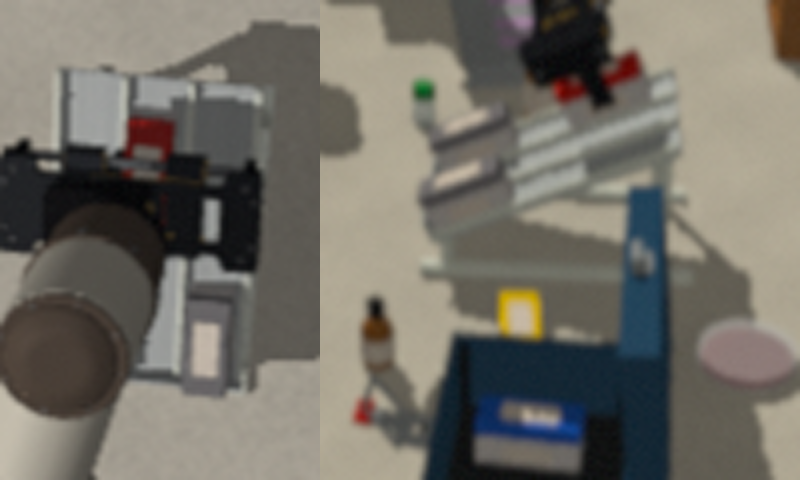

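The red box hangs over the middle lane. In the top crop its rear end spans x≈127–174 at row 120. I'll compare that numerically with where it should be.

```bash
python3 - <<'E'
from h import *
f=lambda n,P,o:((proj(n,P)-o+.5)*4-.5).round(0).tolist()
d=225-196.7
print(f('top',[lane(232,18,d+42),lane(232,-18,d+42)],[150,130]))
print('strips top end',f('top',[lane(250,k,8) for k in(78,26,-26,-78)],[150,130]))
print('side',[[x+320,y] for x,y in f('side',[lane(232,18,d+42),lane(232,-18,d+42),lane(148,-18,d+42)],[205,130])])
E
```

```text
[[122.0, 122.0], [170.0, 127.0]]
strips top end [[59.0, 69.0], [126.0, 75.0], [193.0, 81.0], [260.0, 87.0]]
side [[635.0, 48.0], [636.0, 65.0], [552.0, 97.0]]
```

Emit:
servo_tool(
  series="0.2 0 0 0 0 0 20;0.2 0 0 0 0 0 20;0.08 0 0 0 0 0 20;0 0 0 0 0 0 20",
)

```text
time: 7.2
tool_pos: [548.3, 191.3, 302.9]
tcp_rot: [-2.619, 0.09, 1.667]
force: [-0.3, -0.7, -0.9]
finger_gap: 0.413
```

Emit:
servo_tool(
  series="0.03 0 0 0 0 0 20;0.03 0 0 0 0 0 20;0 0 0 0 0 0 20",
)

```text
time: 7.58
tool_pos: [549.4, 191.4, 299.9]
tcp_rot: [-2.619, 0.089, 1.667]
force: [0.1, -0.1, -0.5]
finger_gap: 0.415
```

Emit:
servo_tool(
  series="0.03 0 0 0 0 0 20;0.02 0 0 0 0 0 20;0 0 0 0 0 0 20",
)

```text
time: 7.95
tool_pos: [549.5, 191.4, 299.6]
tcp_rot: [-2.621, 0.089, 1.664]
force: [-12.5, 0.2, 10.3]
finger_gap: 0.415
```

Emit:
servo_tool(
  series="0.03 0 0 0 0 0 20;0.02 0 0 0 0 0 20;0 0 0 0 0 0 20",
)

```text
time: 8.32
tool_pos: [550.7, 191.2, 298.4]
tcp_rot: [-2.622, 0.089, 1.661]
force: [-14.8, -0.0, 15.3]
finger_gap: 0.41
```

Emit:
servo_tool(
  series="-0.03 0 0 0 0 0 20;-0.03 0 0 0 0 0 20;0 0 0 0 0 0 60;0 0 0 0 0 0 60;0 0 0 0 0 0 60;0 0 0 0 0 0 60",
)

```text
time: 9.07
tool_pos: [550.3, 191.3, 297.9]
tcp_rot: [-2.619, 0.09, 1.668]
force: [0.2, 0.5, -0.0]
finger_gap: 0.598
```

```bash
python3 - <<'E'
from h import *
a=robot.camera('top')[130:250,150:230]; b=robot.camera('side')[130:250,205:325]
cv2.imwrite('pics/r2.png',cv2.resize(cv2.hconcat([a,b]),None,fx=4,fy=4,interpolation=cv2.INTER_CUBIC))
# is anything red still around the top end?
goto(lane(190,0,300))
E
```

```text
t 9.18 pos [550.3 191.3 298. ] turn [0. 0. 0.] shift [-2.085 -0.02   0.012]
```

View pics/r2.png

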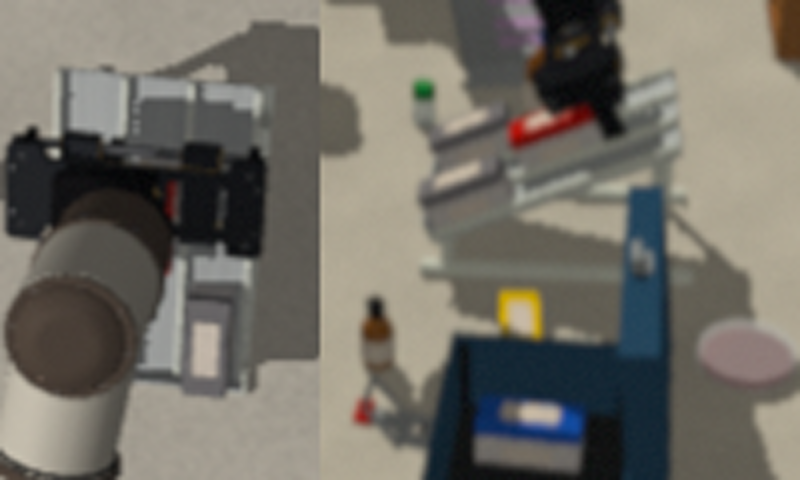

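Red is released and sliding down: it is at side crop (555,125), between the grey boxes. Retreating and going to the blue box.

Emit:
servo_tool(
  series="-0.4 0 0 0 0 0 60;-0.8 0 0 0 0 0 60;-0.9 0 0 0 0 0 60;0 0 0 0.025 -0.146 0.005 60;0 0 0 0.025 -0.146 0.005 60;0 0 0 0.026 -0.145 0.006 60;0 0.3 0 0 0 0 60",
)

```text
time: 10.05
tool_pos: [504.7, 179.9, 393.3]
tcp_rot: [-2.148, 0.154, 2.144]
force: [-0.2, -0.9, 0.1]
finger_gap: 0.601
```

```bash
python3 - <<'E'
from h import *
goto(BLU+[0,0,330],Tb)
im=cv2.cvtColor(robot.camera('side'),cv2.COLOR_BGR2HSV)
m=((im[...,1]>150)&(im[...,2]>80)&((im[...,0]<8)|(im[...,0]>172)))
m[:,:280-55]=0; ys,xs=np.nonzero(m[130:190,225:320]); print('red px',xs.min()+225,xs.max()+225,ys.min()+130,ys.max()+130,xs.size)
print('expected lid at stop',proj('side',[lane(0,18,42),lane(84,18,42),lane(0,-18,42),lane(84,-18,42)]).round(1).tolist())
E
```

```text
t 10.05 pos [504.7 179.9 393.3] turn [ 0.    -0.002  0.001] shift [ 1.027  6.443 -1.543]
red px 232 250 162 172 48
expected lid at stop [[231.4, 168.2], [250.7, 161.0], [230.6, 172.9], [250.2, 165.6]]
```

Emit:
servo_tool(
  series="0.13 0.8 -0.19 0 0 0 60;0.15 0.94 -0.22 0 0 0 60;0.15 0.94 -0.22 0 0 0 60;0.15 0.94 -0.22 0 0 0 60;0.15 0.94 -0.22 0 0 0 60;0.15 0.94 -0.22 0 0 0 60;0.14 0.94 -0.25 0 0 0 60;0 0 0 0 0 0 60",
)

```text
time: 11.1
tool_pos: [532.2, -153.3, 341.2]
tcp_rot: [-2.144, 0.163, 2.146]
force: [-0.1, 0.2, -0.1]
finger_gap: 0.597
```

```bash
python3 - <<'E'
from h import *
goto(BLU+[0,1,196.7],Tb)
E
```

```text
t 11.1 pos [ 532.2 -153.3  341.2] turn [-0.004  0.001 -0.003] shift [ 2.65  -0.092 -0.035]
```

Emit:
servo_tool(
  series="0.7 -0.09 -0.035 0 0 0 60;0.7 0 0 0 0 0 60;0.6 0 0 0 0 0 60;0.4 0 0 0 0 0 60;0.25 0 0 0 0 0 60;0 0 0 0 0 0 60;0 0 0 0 0 0 30;0 0 0 0 0 0 20;0 0 0 0 0 0 20;0 0 0 0 0 0 20;-0.2 0 0 0 0 0 20;-0.5 0 0 0 0 0 20;-0.8 0 0 0 0 0 20;-1 0 0 0 0 0 20;-1 0 0 0 0 0 20",
  force=15,
)

```text
time: 12.98
tool_pos: [535.4, -145.9, 386.3]
tcp_rot: [-2.145, 0.155, 2.147]
force: [1.2, 0.3, -0.8]
finger_gap: 0.415
```

```bash
python3 - <<'E'
from h import *
s=robot.sense();print(s['finger_gap'],s['force']); goto(lane(190,0,225),Tl)
E
```

```text
0.41510192755553943 [ 1.17360673  0.25135485 -0.84974775]
t 12.97 pos [ 535.4 -145.9  386.3] turn [-0.075  0.437 -0.017] shift [ 0.947 -6.769  0.906]
```

Emit:
servo_tool(
  series="0 -0.6 0 0 0 0 20;0 -0.95 0 0 0 0 20;0 -0.95 0 0 0 0 20;0 -0.6 0 0 0 0 20;0 -0.6 0 -0.025 0.146 -0.005 20;0 -0.6 0 -0.025 0.146 -0.005 20;0 -0.6 0 -0.025 0.145 -0.007 20;0 -0.9 0 0 0 0 20;0 -0.5 0.3 0 0 0 20;0 0 0 0 0 0 20",
)

```text
time: 14.22
tool_pos: [559.2, 168.6, 377.7]
tcp_rot: [-2.619, 0.088, 1.671]
force: [-0.5, -1.0, -0.7]
finger_gap: 0.413
```

```bash
python3 - <<'E'
from h import *
goto(lane(190,0,225),Tl)
E
```

```text
t 14.22 pos [559.2 168.6 377.7] turn [ 0.003  0.001 -0.001] shift [ 0.771 -0.462  0.876]
```

Emit:
servo_tool(
  series="0.1 -0.23 0.44 0 0 0 20;0.27 -0.23 0.44 0 0 0 20;0.4 0 0 0 0 0 20;0.2 0 0 0 0 0 20;0.2 0 0 0 0 0 20;0.05 0 0 0 0 0 20;0 0 0 0 0 0 20",
)

```text
time: 15.1
tool_pos: [548.0, 191.0, 305.0]
tcp_rot: [-2.618, 0.09, 1.666]
force: [0.3, -0.5, -0.8]
finger_gap: 0.409
```

```bash
python3 - <<'E'
from h import *
goto(lane(190,0,196.7),Tl)
im=cv2.cvtColor(robot.camera('top'),cv2.COLOR_BGR2HSV)[130:180,165:215]
ys,xs=np.nonzero((im[...,0]>105)&(im[...,0]<125)&(im[...,1]>150)&(im[...,2]>90)); print(xs.min()+165,xs.max()+165,ys.min()+130,ys.max()+130)
print(proj('top',[lane(232,18,47),lane(232,-18,47)]))
E
```

```text
t 15.1 pos [548. 191. 305.] turn [-0.001 -0.001 -0.   ] shift [ 0.127 -0.031  0.032]
189 189 158 158
[[181.4686696  157.87015143]
 [193.27873085 158.93173283]]
```

Emit:
servo_tool(
  series="0.05 0 0 0 0 0 20;0.04 0 0 0 0 0 20;0.02 0 0 0 0 0 20;0 0 0 0 0 0 20",
)

```text
time: 15.65
tool_pos: [549.1, 191.5, 301.8]
tcp_rot: [-2.621, 0.088, 1.663]
force: [-12.5, 0.7, 11.7]
finger_gap: 0.414
```

Emit:
servo_tool(
  series="0.02 0 0 0 0 0 20;0.02 0 0 0 0 0 20;0 0 0 0 0 0 20",
)

```text
time: 16.02
tool_pos: [550.0, 191.4, 301.0]
tcp_rot: [-2.621, 0.088, 1.661]
force: [-15.0, 0.5, 15.4]
finger_gap: 0.412
```

Contact felt, the same as for red. Backing off a touch and releasing.

Emit:
servo_tool(
  series="-0.03 0 0 0 0 0 20;-0.02 0 0 0 0 0 20;0 0 0 0 0 0 60;0 0 0 0 0 0 60;0 0 0 0 0 0 60;0 0 0 0 0 0 60;0 0 0 0 0 0 60;-0.4 0 0 0 0 0 60;-0.8 0 0 0 0 0 60;-0.9 0 0 0 0 0 60;0 0 0 0 0 0 60",
)

```text
time: 17.4
tool_pos: [505.2, 195.2, 399.4]
tcp_rot: [-2.621, 0.082, 1.656]
force: [0.3, 1.1, -0.3]
finger_gap: 0.602
```

```bash
python3 - <<'E'
from h import *
b=robot.camera('side');im=cv2.cvtColor(b,cv2.COLOR_BGR2HSV)[130:190,225:320]
cv2.imwrite('pics/s3.png',b)
for nm,m in(('blue',(im[...,0]>100)&(im[...,0]<130)&(im[...,1]>150)&(im[...,2]>60)),('red',((im[...,0]<8)|(im[...,0]>172))&(im[...,1]>150)&(im[...,2]>80))):
    ys,xs=np.nonzero(m&(np.add.outer(np.arange(60)*0,np.arange(95))<60)); print(nm,xs.min()+225,xs.max()+225,ys.min()+130,ys.max()+130,xs.size)
print(proj('side',[lane(x,y,42) for x in(0,84,168) for y in(18,-18)]).round(1).tolist())
goto(case(-20,0,420),Tc)
E
```

```text
blue 251 284 136 187 77
red 231 249 162 172 42
[[231.4, 168.2], [230.6, 172.9], [250.7, 161.0], [250.2, 165.6], [270.5, 153.6], [270.5, 158.1]]
t 17.45 pos [505.2 194.6 397.1] turn [ 0.05  -0.44   0.014] shift [-0.458  7.662 -1.155]
```

Blue stopped at columns from 251 on and red spans 231–249 in the side picture. That matches the projected 250/231, so both are seated. Now the lid.

Emit:
servo_tool(
  series="-0.5 0 0 0.016 -0.147 0.005 0;-0.5 0 0 0.017 -0.147 0.005 0;-0.5 0 0 0.017 -0.146 0.004 0;0 0 0 0 0 0 0",
)

```text
time: 17.95
tool_pos: [485.5, 196.2, 467.3]
tcp_rot: [-2.159, 0.132, 2.16]
force: [0.0, 0.5, -0.1]
finger_gap: 0.228
```

```bash
python3 - <<'E'
from h import *
goto(case(128,0,470),Tc)
th=1.475
for th in (1.475,1.2,.9,.6,.3,.15,0):
    r=135; x=75-r*np.cos(th)+27*np.sin(th)+9.5; z=85+r*np.sin(th)+27*np.cos(th); print(th,round(x,1),round(z+182,1))
E
```

```text
t 17.95 pos [485.5 196.2 467.3] turn [-0.003  0.    -0.001] shift [-0.054  7.647 -4.508]
1.475 98.5 404.0
1.2 60.7 402.6
0.9 21.7 389.5
0.6 -11.7 365.5
0.3 -36.5 332.7
0.15 -44.9 313.9
0 -50.5 294.0
```

Emit:
servo_tool(
  series="0 0.765 -0.45 0 0 0 0;0 0.765 -0.45 0 0 0 0;0 0.765 -0.45 0 0 0 0;0 0.765 -0.45 0 0 0 0;0 0.765 -0.45 0 0 0 0;0 0.765 -0.45 0 0 0 0;0 0.765 -0.45 0 0 0 0;0 0.765 -0.45 0 0 0 0;0 0.765 -0.45 0 0 0 0;0 0.765 -0.45 0 0 0 0;0 0 0 0 0 0 0;0.5 0 0 0 0 0 0;0.5 0 0 0 0 0 0;0.3 0 0 0 0 0 0;0 0 0 0 0 0 0",
)

```text
time: 19.82
tool_pos: [661.5, -210.3, 400.1]
tcp_rot: [-2.154, 0.133, 2.169]
force: [0.2, -1.4, 0.8]
finger_gap: 0.005
```

```bash
cat >> h.py <<'E'
def loc():
    s=robot.sense(); l=Rc.T@(s['tool_pos']-C0); f=Rc.T@s['force']
    print('t',round(s['time'],2),'local tcp',l.round(1),'F local',f.round(1)); return l
E
python3 - <<'E'
from h import *
loc()
E
```

```text
t 19.82 local tcp [125.4  -0.5 400.1] F local [ 0.3 -1.3  0.8]
```

Emit:
servo_tool(
  series="0 0 0.27 0 0 0 0;0 0 0.27 0 0 0 0;-0.03 0 0.38 0 0 0 0;-0.02 0 0.38 0 0 0 0;0.1 0 0.39 0 0 0 0;0.16 0 0.39 0 0 0 0;0.21 0 0.34 0 0 0 0;0.27 0 0.33 0 0 0 0;0.31 0 0.26 0 0 0 0;0.35 0 0.23 0 0 0 0;0 0 0 0 0 0 0",
)

```text
time: 21.2
tool_pos: [500.2, -191.5, 335.3]
tcp_rot: [-2.158, 0.133, 2.165]
force: [0.5, -0.2, -0.3]
finger_gap: 0.004
```

```bash
python3 - <<'E'
from h import *
loc()
E
```

```text
t 21.2 local tcp [-37.   -0.9 335.3] F local [ 0.6 -0.2 -0.3]
```

Emit:
servo_tool(
  series="0.2 0 0.09 0 0 0 0;0.2 0 0.08 0 0 0 0",
)

```text
time: 21.45
tool_pos: [492.6, -190.7, 315.4]
tcp_rot: [-2.16, 0.133, 2.162]
force: [0.6, 0.1, -0.3]
finger_gap: 0.002
```

Emit:
servo_tool(
  series="0.2 0 0.06 0 0 0 0;0.13 0 0.04 0 0 0 0",
)

```text
time: 21.7
tool_pos: [487.0, -190.2, 297.8]
tcp_rot: [-2.157, 0.133, 2.165]
force: [0.4, 0.7, -0.5]
finger_gap: 0.004
```

No force is felt, so I'm looking.

```bash
python3 - <<'E'
from h import *
loc()
a=robot.camera('side')[150:285,205:315];b=robot.camera('top')[150:255,265:365]
a=cv2.resize(a,None,fx=4,fy=4,interpolation=cv2.INTER_CUBIC);b=cv2.resize(b,(360,378),interpolation=cv2.INTER_CUBIC)
o=np.zeros((540,800,3),np.uint8);o[:,:440]=a;o[:378,440:]=b
cv2.imwrite('pics/l1.png',o)
E
```

```text
t 21.7 local tcp [-50.3  -1.1 297.8] F local [ 0.3  0.8 -0.5]
```

View pics/l1.png

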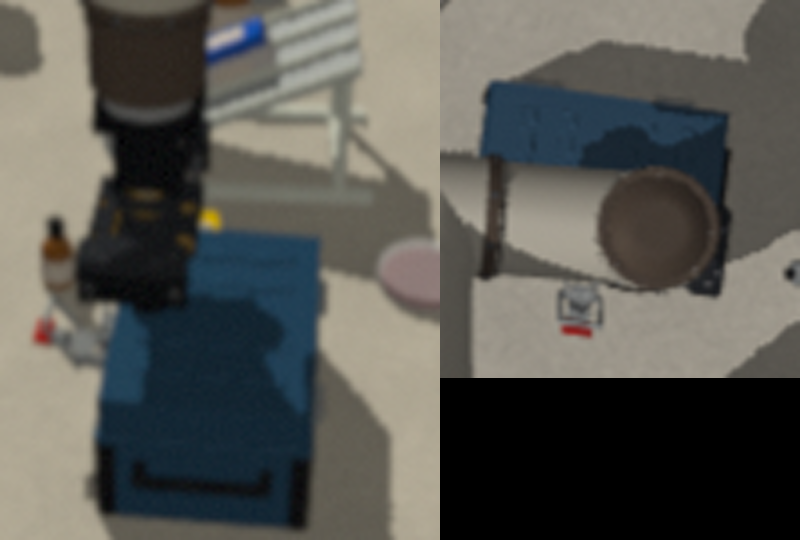

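The lid is down, nearly or fully shut. The bail is still upright at top crop (580,308). Pressing down to finish.

Emit:
servo_tool(
  series="0.06 0 0 0 0 0 0;0.04 0 0 0 0 0 0;0.04 0 0 0 0 0 0;0 0 0 0 0 0 0",
)

```text
time: 22.3
tool_pos: [487.3, -190.1, 294.4]
tcp_rot: [-2.16, 0.132, 2.164]
force: [-5.1, 3.5, 14.0]
finger_gap: 0.0
```

Emit:
servo_tool(
  series="-0.4 0 0 0 0 0 0;-0.4 0 0.2 0 0 0 0;0 0 0.7 0 0 0 0;0 0 0.8 0 0 0 0;0 0 0.5 0 0 0 0;0.5 0 0 0 0 0 0;0.4 0 0 0 0 0 0;0.2 0 0 0 0 0 0;0 0 0 0 0 0 0",
)

```text
time: 23.42
tool_pos: [378.0, -177.1, 276.7]
tcp_rot: [-2.157, 0.133, 2.166]
force: [-0.5, -0.6, -0.8]
finger_gap: 0.005
```

```bash
python3 - <<'E'
from h import *
loc(); goto(case(-160,0,277),Tc)
E
```

```text
t 23.43 local tcp [-160.    -1.1  276.7] F local [-0.4 -0.7 -0.8]
t 23.43 pos [ 378.  -177.1  276.7] turn [-0.001  0.004 -0.003] shift [-0.006 -0.021  0.001]
```

Emit:
servo_tool(
  series="0 0 -0.2 0 0 0 0;0 0 -0.2 0 0 0 0;0 0 -0.15 0 0 0 0;0 0 -0.12 0 0 0 0;0 0 -0.12 0 0 0 0;0 0 -0.12 0 0 0 0;0 0 -0.12 0 0 0 0;0 0 -0.1 0 0 0 0;0 0 0 0 0 0 0;0 0 0 0 0 0 0",
)

```text
time: 24.68
tool_pos: [433.9, -183.8, 276.8]
tcp_rot: [-2.157, 0.133, 2.165]
force: [0.8, 0.7, 0.5]
finger_gap: 0.005
```

```bash
python3 - <<'E'
from h import *
loc()
cv2.imwrite('pics/b1.png',cv2.resize(robot.camera('side')[205:285,205:315],None,fx=7,fy=7,interpolation=cv2.INTER_CUBIC))
E
```

```text
t 24.68 local tcp [-103.7   -1.1  276.8] F local [0.7 0.8 0.5]
```

Emit:
servo_tool(
  series="0 0 0.4 0 0 0 0;-0.1 0 0.7 0 0 0 0;-0.3 0 0.6 0 0 0 0;-0.3 0 0.5 0 0 0 0;0 0 0 0 0.131 0 0;0 0 0 0 0.131 0 0;0 0 0 0 0.131 0 0;0 0 0 0 0.131 0 0;0 0 0 0 0 0 0",
)

```text
time: 25.85
tool_pos: [323.2, -171.7, 312.7]
tcp_rot: [-2.662, 0.16, 1.548]
force: [0.4, -0.3, 0.4]
finger_gap: 0.007
```

```bash
cat >> h.py <<'E'
B=np.radians(30); T30=tool(Rc@R.from_euler('y',-B).as_matrix())
def lev(ph,r=42,pen=0):
    n=np.array([-np.cos(ph),np.sin(ph)]); e=np.array([np.cos(B),np.sin(B)])
    P=np.array([-87,66])+r*np.array([-np.sin(ph),-np.cos(ph)])+6*n
    c=P+n*(9.5*abs(n@e)-pen)-182*np.array([np.sin(B),-np.cos(B)])
    return c
E
python3 - <<'E'
from h import *
loc(); print(robot.sense()['joint_positions'].round(2))
c=lev(1.85); goto(case(c[0],0,c[1]+20),T30)
a=robot.camera('side')[205:275,205:285];b=robot.camera('top')[190:250,290:350]
a=cv2.resize(a,(480,420),interpolation=cv2.INTER_CUBIC);b=cv2.resize(b,(300,300),interpolation=cv2.INTER_CUBIC)
o=np.zeros((420,800,3),np.uint8);o[:,:480]=a;o[:300,500:]=b
cv2.imwrite('pics/b2.png',o)
E
```

```text
t 25.85 local tcp [-215.    -2.1  312.7] F local [ 0.5 -0.3  0.4]
[-0.04 -0.05 -0.95  0.27 -0.16  1.24]
t 25.85 pos [ 323.2 -171.7  312.7] turn [ 0.001  0.006 -0.002] shift [ 0.784 -0.043  0.449]
```

View pics/b2.png

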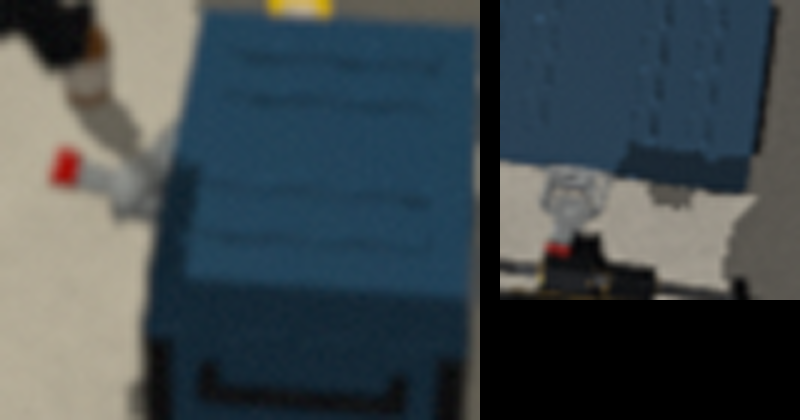

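The top crop shows the bail flipped over onto the lid front, with its bar at about (575,175). The lever's red end is at (557,250), still up. Joint 5 is at its limit, so I'll check what tilt the arm can reach for the lever stroke.

```bash
python3 - <<'E'
from h import *
from scipy.optimize import fsolve
s=robot.sense(); j=s['joint_positions']; print(j.round(4))
S=[(.3855,.00678,(231.6,580.3),403.8,np.pi/2),(.36,-.21,(521,-245.5),341.2,np.pi/2),(j[1],j[2],s['tool_pos'][:2],s['tool_pos'][2],np.arccos(-R.from_rotvec(s['tcp_rot']).as_matrix()[2,0]*-1) if 0 else np.arcsin(-R.from_rotvec(s['tcp_rot']).as_matrix()[2,0]))]
A=[];b=[]
for j2,j3,xy,z,p in S:
    q=j2-j3; rho=np.sqrt(np.hypot(*xy)**2-160**2)
    A+= [[1,np.sin(j2),np.cos(q),0,np.cos(p)],[0,np.cos(j2),-np.sin(q),1,-np.sin(p)]]; b+=[rho,z]
x,res,_,sv=np.linalg.lstsq(np.array(A),np.array(b),rcond=None);print('a1,L2,L3,h,d6',x.round(1),res,sv.round(2))
a1,L2,L3,h,d6=x
def ik(c,beta):
    P=case(c[0],0,c[1]); rho=np.sqrt(np.hypot(*P[:2])**2-160**2); p=np.pi/2-beta
    f=lambda v:[a1+L2*np.sin(v[0])+L3*np.cos(v[1])+d6*np.cos(p)-rho,h+L2*np.cos(v[0])-L3*np.sin(v[1])-d6*np.sin(p)-P[2]]
    v,i,ok,m=fsolve(f,[-.05,.9],full_output=1); return [round(t,2) for t in(v[0],v[0]-v[1],v[1]-p)],ok
import h as H
for bd in(0,10,20,25,30):
    H.B=np.radians(bd); print(bd,[(ph,ik(H.lev(ph),H.B)) for ph in(1.85,1.2,.6,0)])
print('tip px',proj('top',[s['tool_pos']+R.from_rotvec(s['tcp_rot']).apply([182,0,0]),case(-137,0,83)]))
E
```

```text
[-0.0371 -0.0466 -0.9426  0.2643 -0.1595  1.2395]
a1,L2,L3,h,d6 [ -8.6 628.  404.9 204.6 232.9] [0.17631501] [3.13 2.22 0.46 0.17 0.05]
0 [(1.85, ([np.float64(0.27), np.float64(-0.6), np.float64(-0.7)], 1)), (1.2, ([np.float64(0.31), np.float64(-0.64), np.float64(-0.62)], 1)), (0.6, ([np.float64(0.35), np.float64(-0.65), np.float64(-0.57)], 1)), (0, ([np.float64(0.39), np.float64(-0.63), np.float64(-0.55)], 1))]
10 [(1.85, ([np.float64(0.19), np.float64(-0.75), np.float64(-0.46)], 1)), (1.2, ([np.float64(0.24), np.float64(-0.8), np.float64(-0.36)], 1)), (0.6, ([np.float64(0.28), np.float64(-0.81), np.float64(-0.3)], 1)), (0, ([np.float64(0.33), np.float64(-0.79), np.float64(-0.27)], 1))]
20 [(1.85, ([np.float64(0.13), np.float64(-0.91), np.float64(-0.18)], 1)), (1.2, ([np.float64(0.2), np.float64(-0.97), np.float64(-0.05)], 1)), (0.6, ([np.float64(0.26), np.float64(-0.99), np.float64(0.02)], 1)), (0, ([np.float64(0.31), np.float64(-0.97), np.float64(0.06)], 1))]
25 [(1.85, ([np.float64(0.12), np.float64(-0.99), np.float64(-0.02)], 1)), (1.2, ([np.float64(0.2), np.float64(-1.06), np.float64(0.13)], 1)), (0.6, ([np.float64(0.28), np.float64(-1.08), np.float64(0.22)], 1)), (0, ([np.float64(0.33), np.float64(-1.06), np.float64(0.26)], 1))]
30 [(1.85, ([np.float64(0.12), np.float64(-1.09), np.float64(0.16)], 1)), (1.2, ([np.float64(0.23), np.float64(-1.16), np.float64(0.35)], 1)), (0.6, ([np.float64(0.32), np.float64(-1.18), np.float64(0.46)], 1)), (0, ([np.float64(0.38), np.float64(-1.16), np.float64(0.49)], 1))]
tip px [[306.47135206 238.43878432]
 [302.54410698 242.29875284]]
```

```bash
python3 - <<'E'
from h import *
import h as H
H.B=np.radians(12); T12=tool(Rc@R.from_euler('y',-H.B).as_matrix())
W=[(1.95,42,-12)]+[(p,42+4*(1.85-p)/1.5,0) for p in(1.85,1.6,1.35,1.1,.9,.7,.5,.35,.2)]
c=[H.lev(p,r,pen) for p,r,pen in W]
goto(case(c[0][0],2,c[0][1]),T12)
for k in range(len(W)-1):
    d=Rc@np.array([c[k+1][0]-c[k][0],0,c[k+1][1]-c[k][1]]); print(W[k+1][0],c[k+1].round(1),(T12.T@d/50).round(3))
E
```

```text
t 25.95 pos [ 325.4 -171.6  313.9] turn [ 0.    -0.313 -0.001] shift [ 0.88  -0.076 -0.991]
1.85 [-162.3  265.7] [ 0.275 -0.     0.203]
1.6 [-167.2  253.5] [ 0.217 -0.     0.147]
1.35 [-168.5  240.5] [ 0.25  -0.     0.078]
1.1 [-167.9  231.6] [0.176 0.    0.026]
0.9 [-166.1  224.4] [ 0.149 -0.    -0.005]
0.7 [-162.9  217.2] [ 0.153  0.    -0.032]
0.5 [-158.3  210.3] [ 0.153 -0.    -0.062]
0.35 [-153.8  205.6] [ 0.111  0.    -0.068]
0.2 [-148.5  201.5] [ 0.104 -0.    -0.087]
```

Emit:
servo_tool(
  series="0 0 0 0 -0.156 0 0;0 0 0 0 -0.157 0 0;0.3 -0.04 -0.5 0 0 0 0;0.58 -0.036 -0.49 0 0 0 0;0 0 0 0 0 0 0;0.14 0 0.1 0 0 0 0;0.13 0 0.1 0 0 0 0;0.11 0 0.075 0 0 0 0;0.11 0 0.072 0 0 0 0;0 0 0 0 0 0 0",
)

```text
time: 27.2
tool_pos: [370.1, -173.3, 252.6]
tcp_rot: [-2.378, 0.143, 1.933]
force: [0.1, -0.8, 0.3]
finger_gap: 0.002
```

```bash
python3 - <<'E'
from h import *
loc();print(robot.sense()['joint_positions'].round(2))
E
```

```text
t 27.2 local tcp [-168.3    1.8  252.6] F local [ 0.2 -0.8  0.3]
[-0.03  0.18 -0.78  0.05 -0.4   1.44]
```

Emit:
servo_tool(
  series="0.13 0 0.04 0 0 0 0;0.12 0 0.038 0 0 0 0;0.09 0 0.013 0 0 0 0;0.086 0 0.013 0 0 0 0;0.075 0 0 0 0 0 0;0.074 0 -0.005 0 0 0 0;0 0 0 0 0 0 0",
)

```text
time: 28.08
tool_pos: [371.6, -173.5, 223.5]
tcp_rot: [-2.378, 0.143, 1.934]
force: [1.2, 0.4, 1.7]
finger_gap: 0.007
```

```bash
python3 - <<'E'
from h import *
loc();print(robot.sense()['joint_positions'].round(2))
cv2.imwrite('pics/k1.png',cv2.resize(robot.camera('side')[205:275,205:285],(640,560),interpolation=cv2.INTER_CUBIC))
E
```

```text
t 28.07 local tcp [-166.8    1.8  223.5] F local [1.1 0.5 1.7]
[-0.03  0.25 -0.82  0.07 -0.3   1.42]
```

Emit:
servo_tool(
  series="0.077 0 -0.016 0 0 0 0;0.077 0 -0.016 0 0 0 0;0.077 0 -0.03 0 0 0 0;0.077 0 -0.03 0 0 0 0;0 0 0 0 0 0 0",
)

```text
time: 28.75
tool_pos: [378.8, -174.4, 209.0]
tcp_rot: [-2.376, 0.144, 1.935]
force: [0.3, -0.6, 0.1]
finger_gap: 0.007
```

```bash
python3 - <<'E'
from h import *
loc()
E
```

```text
t 28.75 local tcp [-159.5    1.7  209. ] F local [ 0.4 -0.6  0.1]
```

Emit:
servo_tool(
  series="0.055 0 -0.034 0 0 0 0;0.055 0 -0.034 0 0 0 0;0 0 0 0 0 0 0",
)

```text
time: 29.12
tool_pos: [383.8, -175.0, 204.8]
tcp_rot: [-2.379, 0.143, 1.933]
force: [-0.3, 0.6, 0.2]
finger_gap: 0.005
```

```bash
python3 - <<'E'
from h import *
loc();print(robot.sense()['joint_positions'].round(2))
E
```

```text
t 29.12 local tcp [-154.5    1.7  204.8] F local [-0.4  0.6  0.2]
[-0.03  0.3  -0.81  0.08 -0.25  1.41]
```

Emit:
servo_tool(
  series="0.052 0 -0.043 0 0 0 0;0.052 0 -0.044 0 0 0 0;0 0 0 0 0 0 0",
)

```text
time: 29.5
tool_pos: [389.2, -175.6, 200.7]
tcp_rot: [-2.379, 0.143, 1.932]
force: [-0.1, -0.5, -0.3]
finger_gap: 0.01
```

```bash
python3 - <<'E'
from h import *
loc()
a=robot.camera('side')[205:275,205:285];b=robot.camera('top')[190:250,290:350]
a=cv2.resize(a,(480,420),interpolation=cv2.INTER_CUBIC);b=cv2.resize(b,(300,300),interpolation=cv2.INTER_CUBIC)
o=np.zeros((420,800,3),np.uint8);o[:,:480]=a;o[:300,500:]=b
cv2.imwrite('pics/k2.png',o)
E
```

```text
t 29.5 local tcp [-149.     1.7  200.7] F local [-0.  -0.5 -0.3]
```

View pics/k2.png

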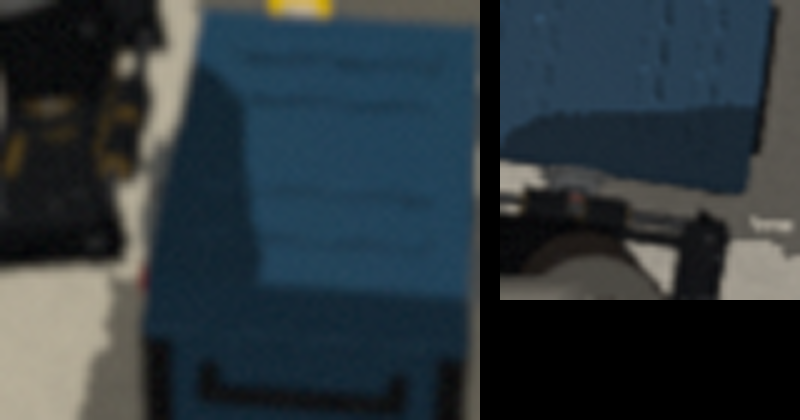

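Emit:
servo_tool(
  series="-0.2 0 0.2 0 0 0 0;-0.4 0 0.3 0 0 0 0;-0.3 0 0 0 -0.105 0 0;0 0 0 0 -0.104 0 0;0 0 0 0 0 0 0",
)

```text
time: 30.22
tool_pos: [355.5, -171.5, 240.3]
tcp_rot: [-2.161, 0.13, 2.161]
force: [-0.1, 1.1, 0.6]
finger_gap: -0.001
```

```bash
python3 - <<'E'
from h import *
loc(); goto(case(-115,1,232),Tc)
n=lambda P:((proj('side',P)-[205,205]+.5)*6-.5).round(0).tolist()
for ph in(0,.2,.4,.6,.9): 
    c=np.array([-87,66])+48*np.array([-np.sin(ph),-np.cos(ph)])+3*np.array([-np.cos(ph),np.sin(ph)]); print(ph,n([case(c[0],-14,c[1])]))
im=robot.camera('side')[205:275,205:285]; h=cv2.cvtColor(im,cv2.COLOR_BGR2HSV)
m=((h[...,0]<10)|(h[...,0]>168))&(h[...,1]>110)&(h[...,2]>40); ys,xs=np.nonzero(m)
print([(round((x+.5)*6),round((y+.5)*6),im[y,x].tolist()) for x,y in zip(xs,ys)][:20])
E
```

```text
t 30.23 local tcp [-183.     1.8  240.3] F local [-0.2  1.1  0.6]
t 30.23 pos [ 355.5 -171.5  240.3] turn [-0.    -0.    -0.002] shift [ 0.167  0.017 -1.361]
0 [[147.0, 286.0]]
0.2 [[128.0, 283.0]]
0.4 [[111.0, 277.0]]
0.6 [[95.0, 268.0]]
0.9 [[75.0, 252.0]]
[]
```

The red end at (147,280) matches the lever angle 0, predicted at (147,286). One gentle confirming push high on the lever, where the gripper body clears the lid.

Emit:
servo_tool(
  series="0.05 0 -0.5 0 0 0 0;0 0 -0.5 0 0 0 0;0.05 0 -0.3 0 0 0 0;0 0 -0.1 0 0 0 0;0 0 -0.08 0 0 0 0;0 0 -0.06 0 0 0 0;0 0 -0.04 0 0 0 0;0 0 0 0 0 0 0",
)

```text
time: 31.28
tool_pos: [433.9, -180.9, 234.6]
tcp_rot: [-2.158, 0.13, 2.163]
force: [-0.1, -0.0, 0.2]
finger_gap: 0.006
```

```bash
python3 - <<'E'
from h import *
loc()
E
```

```text
t 31.27 local tcp [-104.     1.8  234.6] F local [-0.1 -0.   0.2]
```

Emit:
servo_tool(
  series="0 0 -0.03 0 0 0 0;0 0 -0.03 0 0 0 0;0 0 -0.03 0 0 0 0;0 0 0 0 0 0 0",
)

```text
time: 31.78
tool_pos: [436.7, -181.4, 234.1]
tcp_rot: [-2.151, 0.131, 2.17]
force: [-5.2, 1.8, 4.5]
finger_gap: 0.004
```

Emit:
servo_tool(
  series="0 0 -0.03 0 0 0 0;0 0 -0.03 0 0 0 0;0 0 0 0 0 0 0",
)

```text
time: 32.15
tool_pos: [437.9, -181.6, 233.7]
tcp_rot: [-2.144, 0.131, 2.176]
force: [-10.5, 2.7, 7.2]
finger_gap: 0.002
```

Emit:
servo_tool(
  series="0 0 0.3 0 0 0 0;0 0 0.6 0 0 0 0;-0.5 0 0.4 0 0 0 0;-0.9 0 0 0 0 0 0;-0.9 0 0 0 0 0 0;-0.9 0 0 0 0 0 0;-0.5 -0.5 0 0 0 0 0;0 -0.8 0 0 0 0 0;0 -0.8 0 0 0 0 0;0 -0.8 0 0 0 0 0;0 -0.8 0 0 0 0 0;0 0 0 0 0 0 0;0 0 0 0 0 0 0",
)

```text
time: 33.78
tool_pos: [399.1, 9.8, 419.4]
tcp_rot: [-2.159, 0.129, 2.163]
force: [0.1, 0.1, 0.5]
finger_gap: 0.003
```

```bash
python3 - <<'E'
from h import *
loc()
A=robot.camera('side');T=robot.camera('top')
a=cv2.resize(A[140:285,205:315],(440,580),interpolation=cv2.INTER_CUBIC);b=cv2.resize(T[190:240,280:340],(360,300),interpolation=cv2.INTER_CUBIC);c=cv2.resize(T[140:240,155:275],(336,280),interpolation=cv2.INTER_CUBIC)
o=np.zeros((580,800,3),np.uint8);o[:,:440]=a;o[:300,440:]=b;o[300:,440:776]=c
cv2.imwrite('pics/fin.png',o)
q=lambda P:((proj('top',P)-[280,190]+.5)*6-.5+[440,0]).round(0).tolist()
print('keeper bar ends',q([case(-81.5,y,96) for y in(-20,20)]),'red end',q([case(-93,0,16)]),'lid edge',q([case(-75,y,112) for y in(-40,40)]))
E
```

```text
t 33.77 local tcp [-161.2  187.   419.4] F local [0.1 0.1 0.5]
keeper bar ends [[632.0, 218.0], [557.0, 208.0]] red end [[575.0, 233.0]] lid edge [[675.0, 212.0], [524.0, 190.0]]
```

View pics/fin.png

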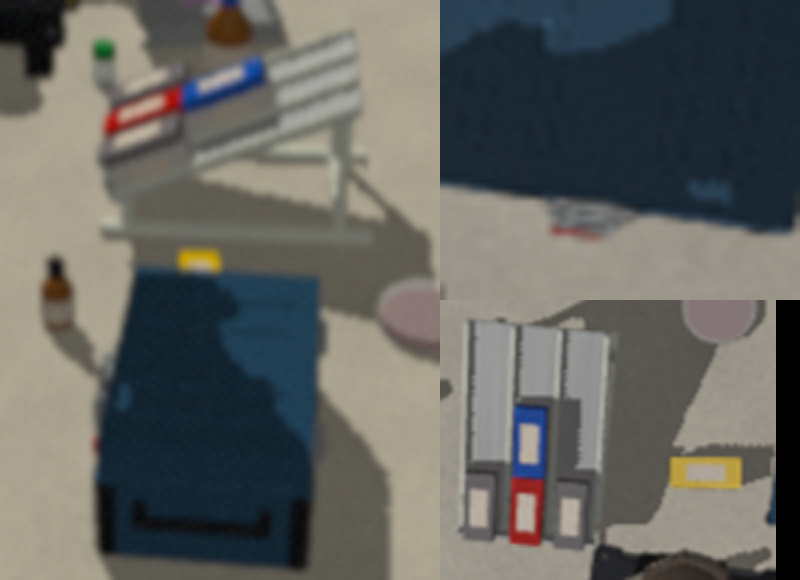

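```bash
python3 -c "
from station import robot
print(robot.close_job())"
```

```text
the job is handed in; nothing more can be done
None
```

The job is handed in at about 34 s of the 64 s allowed, with all steps done as far as my checks can show.

- **Boxes:** I set the red box down near the top of the middle lane first, then the blue, and both slid down by themselves. In the last pictures red is on the front stop with blue against it. The side-view positions match the expected ones to about 1 px.
- **Lid:** It is fully shut. When I pressed on it, contact came at a height of 112.4 mm, against 112 mm for a shut lid.
- **Latch:** I flipped the bail over onto the lid front and pushed the lever past centre. It then closed ahead of the finger. Its red end shows in the last picture where the clamped angle predicts, and a 10 N check push found it solid.
- **Other things in view:** The oil bottle, yellow box, grey boxes, dish and vial in the last pictures look undisturbed. The beaker, stain bottle and tally were not re-checked.

**Weaker or odd readings:**
- The bar in the keeper is too small in the pictures to see directly. That it is hooked is inferred from the lever pulling itself shut and from where the bail sits.
- The force readings stayed near zero while the lid swung down, so I checked that step by picture and by the press.
- One colour check of the blue box in the gripper found almost no pixels, so I went by the contact force instead.
- The tilt first planned for the lever was beyond the wrist's range, so I used 12 degrees.

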